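# Finish filling: knife on the keeper peg, lid on the tub

## Task

The filling is done. Take the wide filling knife that lies across the filler tub and hang it by its wire loop on the peg with the drop flap, pushing it in under the flap until the flap drops shut in front of the loop, and leave it hanging freely. Put the lid squarely down on the tub so that the filler does not dry out, and leave the other things on the bench and on the rail where they are.

Things in the scene. Friction and masses are not known exactly. Their poses are not given: they have to be found in the camera images.
- knife_grip (a point): Wide filling knife, 200 mm long, 0.15 kg, flat underside; starts lying flat across the tub's rim, loop end roughly away from the robot. Point: mid width and thickness of the wooden handle (26 mm wide, 16 thick, from x = -28 to 68 mm) at the balance point, good to grip. x along the handle to the loop, y across, z out of the upper face. Steel blade 3 mm thick, 100 mm wide, edge at x = -95 mm.
- knife_eye (a point): Centre of the round steel wire loop at the knife's handle end, 85 mm along x from knife_grip; same axes, so the loop's opening faces z. The wire is 5 mm thick, the opening 30 mm and the loop 40 mm across outside.
- peg_root (a point): Flap peg: one of three pegs in any order, 140 mm apart, on a tool rail facing the robot. Point: where the peg's axis leaves its back plate, 240 mm up. x level into the rail (away from the robot), y along the rail, z up. The peg, a 10 mm round rod, comes out to -x rising 20 degrees, straight to peg_tip. A bar (front face at x = 0, 135 mm lower) stops hung tools from swinging through.
- peg_tip (a point): Free, rounded end of the flap peg, 85 mm out (-x) and 31 mm above peg_root; axes as peg_root.
- flap_pin (a point): Hinge pin of the flap, 62 mm out (-x) and 65 mm above peg_root, 42 mm above the peg's axis; axes as peg_root. Two thin level arms, 33 mm apart, 16 mm high, carry it from the back plate. The flap is a steel plate 28 mm wide, 3 mm thick, 49 mm long from the pin, forked over the peg.
- flap (a joint): Gravity flap of the peg, rad: 0 = hanging straight down, shut; up to 1.45 = swung in (+x) and up. A stop keeps it from swinging out to -x. It takes under 1 N to lift and falls back by its own 40 g. A loop sliding in along the peg pushes it up; once the loop's leading (upper) edge is some 40 mm inside the pin it drops behind the loop. The space between flap and plate is 60 mm.
- tub: White plastic filler tub, round, 150 mm outside at the rim, 100 mm high, wall 4 mm, 1.6 kg, hard filler inside up to 67 mm high. Origin at the centre of its underside, z up. It stands on one side of the bench and its lid on the other, either way round.
- lid_grip (a point): White lid of the tub, 164 mm across, 0.14 kg, lying right way up: a disc 4 mm thick, a skirt 12 mm deep below it (158 mm inside, 4 mm play all round on the rim), on top a grip bar 66 mm long, 20 wide, 30 high. Point: the bar's centre, 15 mm above the disc's top, 31 mm above the skirt's lower edge; x along the bar, y across, z up. Seated, it is 119 mm above the tub's underside.
- scraper: Narrow filling knife, like the wide one but with a 40 mm blade, hanging on one of the two plain pegs (without flap); origin as knife_grip but on its underside. Leave it.
- tape: Roll of masking tape, 96 mm across, hole 76 mm, 30 mm wide, hanging on the other plain peg; origin at the centre of one face. Leave it.
- sandblock: Cork sanding block, 110 x 65 x 26 mm, on the bench; origin at the centre of its underside. Leave it.
- brush: Flat paint brush, 180 mm long, 64 mm wide, lying on the bench; origin under its neck. Leave it.
- paint_tin: Steel paint tin, 100 mm across, 121 mm high; origin at the centre of its underside. Leave it.
- pail: Open white mixing pail, 116 mm across, 115 mm high; origin at the centre of its underside. Leave it.
- stirrer: Wooden stirring stick, 200 x 24 x 5 mm, lying on the bench; origin at its middle, underside. Leave it.
There are look-alikes about, which are no part of the job. Leave any turquoise look-alike of the part that bears lid_grip alone.

How it is judged:
By the outcome, as a careful person would: the job done as asked, in the order asked, and still so for the second after the job is handed in, with the robot touching nothing.
It also fails if it takes over 69 s, if anything falls off the work surface, if the arm or the gripper's body presses on something with over 40 N, if the wrist force passes 120 N, or if a joint passes its speed limit or range.

## Robot

A 6-joint arm with a two-finger parallel gripper is mounted at the origin on the work surface. World frame = base frame: x ahead of the robot, y to its left, z up, the work surface at z = 0. Lengths are in m, angles in rad, forces in N, time in s.
With the tool pointing down it reaches from about 0.375 to 0.9 m from the base axis. Payload 3.1 kg.
Tool frame: the origin (TCP) lies midway between the tips of the shut fingers; the grasp point (between the pads) lies 19 mm behind it (arm.hold_point_z is the distance from the TCP to the grasp point, in m); z points along the fingers, y is the line along which they close (so a half turn about z gives the same grasp; the last joint's range is limited). The gripper opens to 87 mm and grips with 3 to 60 N. Pads are 19 mm wide; open, the fingers measure 117 mm over their backs; the gripper's body (75 mm by 190 mm) begins 51 mm behind the grasp point.
Start: joints at [1.141, 0.527, 1.433, -0, 1.181, -0.178], TCP at [0.155, 0.605, 0.223] pointing down, gripper open.
Joint ranges: [-3.08, 3.08], [-0.75, 2.2], [0.22, 2.44], [-1.43, 4.57], [0, 2.65], [-2.85, 2.85]. Speed limits (rad/s): [2.79, 2.79, 3.14, 3.14, 3.14, 3.14].

## Interface

Orientations are given as a 3x3 rotation matrix whose columns are the frame's x, y, z axes.
In Python, from bench import arm gives the robot as it stands.
- The arm moves only by the tool step_arm, never from a script. Its arguments are lists of equal length, an entry for each row: "delta_pos": the shift along the tool's x, y, z in cm, a list of three; "turn": the turn about the tool's z in degrees. In form: {"delta_pos": [[x, y, z], ...], "turn": [turn, ...]}. A call has 1 to 5 rows; each row shifts and turns the commanded pose from where the row before left it, along the tool's axes as they then stand; what a row does not reach is not made up. A row lasts 1/12 s, in which the tool goes at most 41.7 mm and 7.16 degrees, less where a joint would pass 70% of its speed; a pose out of reach is approached as far as the arm can. A call is refused whole if a number of a shift passes 4.17 or a number of a turn 7.16, either way. A call with a gripper value outside its range is refused whole. "fingers" is the closure, from 0 (fully open) to 1 (shut), set as the call begins (left out, the last holds). The fingers move at their own pace and stop on an object; "force" is the grip in N (left out, the last holds). Time passes only in rows, so rows that do not move let the fingers close. It gives the time, the measured TCP pose, the force, the opening and the grip force at its end, in the units of the state.
- arm.get_obs(): the state, without advancing time (a new reading comes with each control period).
- arm.camera(name): name is "side" or "top" or "wrist"; returns (picture, depth): 420x560x3 uint8, red, green, blue; 420x560 float32, m along the optical axis (not along the pixel's ray), 0 where there is no reading.
- arm.camera_params(name): a dict with "intrinsics" (3x3 intrinsics, pixels), "world_to_cam" (4x4, takes a point from world to camera coordinates). Camera axes: x right, y down, z forward; pixel columns grow to the right and rows downward; lengths in m; the calibration is good to about 2 mm. A picture is of the moment at which its call begins: read the wrist's pose just before it. camera_params takes no time and is no camera call; for the wrist camera it gives the pose at the moment of the call.
- arm.job_done(): hands the job in; it is judged then, once.
The state is a dict: "time_s": time; "joint_positions": joint angles; "qvel": joint speeds; "tau": joint torques, N m; "eef_pos": TCP position; "ee_rot": TCP orientation; "wrist_force": force on the tool from outside, world axes, zero at the start; "torque": the same for the moment, N m; "opening": opening from 0.0 (shut) to 1.0 (fully open); "grasp_force": force on a finger pad.
Only numpy, scipy, OpenCV 4.12 (cv2) and the standard library are available. Lean on these libraries where they do the work, as an engineer would, in place of code of your own. Each camera call takes 0.05 s, during which the arm holds its last target. There are 200 camera calls.

## Working session

There is one attempt and no reset: what is moved stays moved. The work goes in short steps, Python scripts to look and compute and a tool call to move; the robot and the scene stay as the last step left them, time stands still between calls to the robot, and variables do not carry over. Pictures are saved under pics/ and viewed, at most 12 in all, crops included, and the job is handed in when it is done.

Besides the shell and the picture viewer there is one more tool, called as name(argument=value, ...) on one line, values as JSON. step_arm: Moves the arm, as the interface text tells. Its arguments: {"type":"object","properties":{"delta_pos":{"type":"array","items":{"type":"array","items":{"type":"number"}}},"turn":{"type":"array","items":{"type":"number"}},"fingers":{"type":"number"},"force":{"type":"number"}},"required":["delta_pos","turn"]}

```bash
mkdir -p pics; ls; cat > h.py <<'E'
import numpy as np, cv2
from bench import arm
def snap(n,f):
    p=arm.camera_params(n); im,d=arm.camera(n)
    np.savez('pics/'+f+'.npz',im=im,d=d,K=p['intrinsics'],T=p['world_to_cam'])
    cv2.imwrite('pics/'+f+'.png',im[:,:,::-1]); return im,d
def load(f):
    z=np.load('pics/'+f+'.npz'); K,T,d=z['K'],z['T'],z['d']
    v,u=np.mgrid[:d.shape[0],:d.shape[1]]
    c=np.stack([(u-K[0,2])/K[0,0]*d,(v-K[1,2])/K[1,1]*d,d],-1)
    W=(c-T[:3,3])@T[:3,:3]; W[d==0]=np.nan
    return z['im'],W
E
python3 - <<'E'
from h import *
for n in('top','side'): snap(n,n+'0')
a=cv2.imread('pics/top0.png');b=cv2.imread('pics/side0.png')
for n in('top','side'):
    T=arm.camera_params(n)['world_to_cam'];print(n,-T[:3,:3].T@T[:3,3],T[2,:3])
print(arm.get_obs())
E
```

```text
pics
top [ 1.92937807e-01 -1.50113659e-03  1.67938101e+00] [ 0.21798731 -0.004793   -0.97593983]
side [0.32298469 0.62222401 1.01794848] [ 0.18099235 -0.5940187  -0.78382623]
{'time_s': 0.1, 'joint_positions': array([ 1.14147087e+00,  5.28384772e-01,  1.43378155e+00,  8.87674657e-06,
        1.18144433e+00, -1.78503564e-01]), 'qvel': array([ 0.00021863, -0.00193196, -0.00282994, -0.00099129,  0.00068778,
        0.00079544]), 'tau': array([-2.59615399e-04, -4.40985775e+01, -1.77149999e+01,  6.34933147e-02,
        5.33717754e-02, -6.72245142e-05]), 'eef_pos': array([0.15480992, 0.60482485, 0.22166006]), 'ee_rot': array([[-9.68707762e-01,  2.48202645e-01, -8.47474137e-04],
       [ 2.48203822e-01,  9.68706100e-01, -1.83143993e-03],
       [ 3.66385132e-04, -1.98447639e-03, -9.99997964e-01]]), 'wrist_force': array([ 0.08364208, -0.74605373, -0.4360574 ]), 'torque': array([-0.00991808,  0.03499301,  0.06647943]), 'grasp_force': 0.0, 'opening': 1.004369758372075}
```

View pics/top0.png

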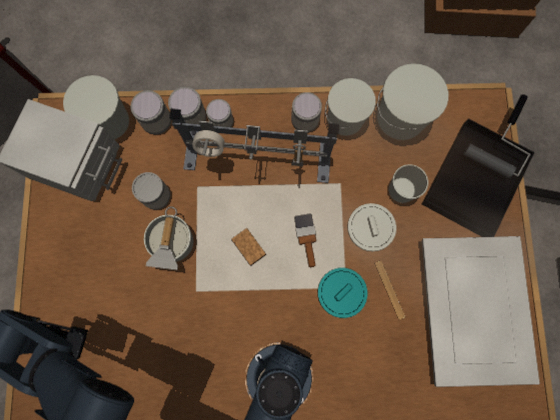

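View pics/side0.png

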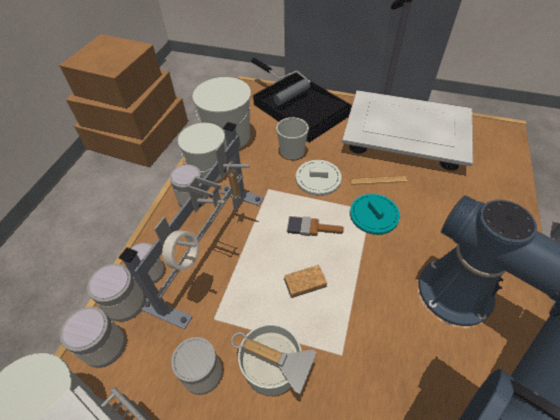

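The top view shows the tub at (168,240) with the knife across it, its loop at (172,213) away from the robot. The tape hangs on the left peg (208,143) and the scraper on the right one (300,165). The flap peg is the middle one, near (253,140). There are two lid candidates: white at (372,227) and turquoise at (343,292). White fits; turquoise is the look-alike. Next I'll measure and check these in an enlarged crop.

```bash
python3 - <<'E'
from h import *
im,W=load('top0')
def fit(m,name):
    P=W[m];P=P[~np.isnan(P[:,0])];c=np.median(P,0);print(name,len(P),c.round(4),P.min(0).round(3),P.max(0).round(3));return P
v,u=np.mgrid[:420,:560]
def box(a,b,c,d): return (u>=a)&(u<=c)&(v>=b)&(v<=d)
Z=W[...,2]
def circ(P):
    A=np.c_[P[:,:2],np.ones(len(P))];s=np.linalg.lstsq(A,(P[:,:2]**2).sum(1),rcond=None)[0];c=s[:2]/2;return c,np.sqrt(s[2]+c@c)
# lid
P=fit(box(340,198,402,256)&(Z>.008)&(Z<.028),'lid disc')
(cx,cy),r=cv2.minEnclosingCircle(P[:,:2].astype(np.float32));print(cx,cy,r)
P=fit(box(350,210,395,245)&(Z>.035)&(Z<.06),'bar')
print(cv2.minAreaRect(P[:,:2].astype(np.float32)))
# tub
P=fit(box(140,205,198,275)&(Z>.09)&(Z<.125),'tub+knife')
(cx,cy),r=cv2.minEnclosingCircle(P[:,:2].astype(np.float32));print('tub',cx,cy,r)
for p in [(172,213),(173,207),(170,220),(168,230),(165,245),(163,262),(253,140),(253,130),(262,165),(262,180),(300,160)]: print(p,W[p[1],p[0]].round(3))
a=cv2.imread('pics/top0.png')
c1=cv2.resize(a[110:200,160:340],None,fx=4,fy=4,interpolation=cv2.INTER_CUBIC)[:300]
b=cv2.imread('pics/side0.png')
c2=cv2.resize(b[130:290,130:270],(0,0),fx=1.8,fy=1.8,interpolation=cv2.INTER_CUBIC)
c3=cv2.resize(b[150:250,290:410],(0,0),fx=2.2,fy=2.2,interpolation=cv2.INTER_CUBIC)
o=np.zeros((600,800,3),np.uint8);o[:300,:720]=c1;o[300:300+c2.shape[0],:c2.shape[1]]=c2;o[300:300+c3.shape[0],300:300+c3.shape[1]]=c3
cv2.imwrite('pics/c1.png',o)
E
```

```text
lid disc 1707 [ 0.4802 -0.3214  0.0165] [ 0.381 -0.43   0.008] [ 0.585 -0.219  0.028]
0.47858184576034546 -0.3244359791278839 0.13693004846572876
bar 125 [ 0.4815 -0.3237  0.0455] [ 0.45  -0.342  0.036] [ 0.516 -0.309  0.055]
((0.48255547881126404, -0.3249772787094116), (0.06531619280576706, 0.020777836441993713), 12.97178840637207)
tub+knife 991 [0.411  0.352  0.1047] [0.345 0.276 0.09 ] [0.55  0.423 0.124]
tub 0.4455185830593109 0.35156068205833435 0.10611098259687424
(172, 213) [0.547 0.354 0.006]
(173, 207) [0.545 0.33  0.107]
(170, 220) [0.502 0.337 0.112]
(168, 230) [0.468 0.342 0.116]
(165, 245) [0.421 0.351 0.114]
(163, 262) [0.368 0.357 0.106]
(253, 140) [0.713 0.062 0.257]
(253, 130) [0.732 0.06  0.288]
(262, 165) [ 0.713  0.043 -0.001]
(262, 180) [0.658 0.043 0.002]
(300, 160) [ 0.684 -0.084  0.139]
```

View pics/c1.png

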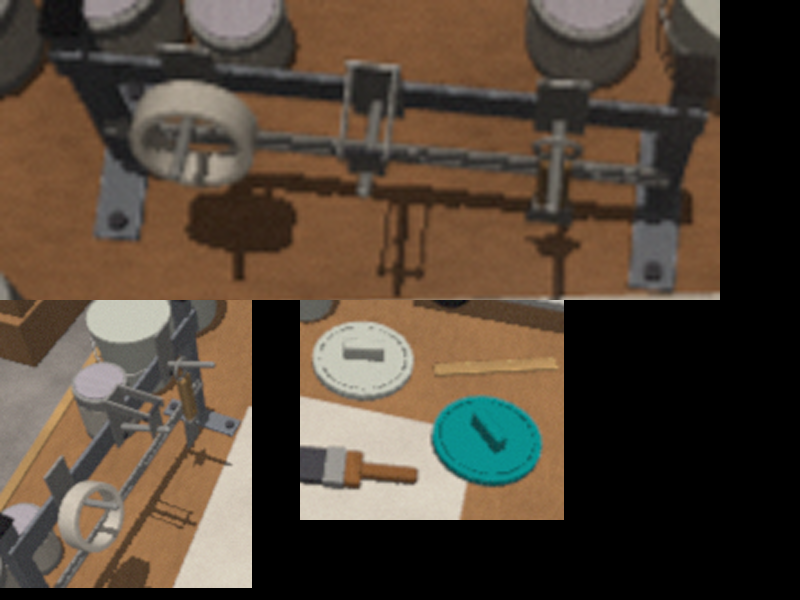

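The crop shows the flap frame on the middle peg (tip at crop (365,190)), the scraper on the right peg and the tape on the left. The white lid is confirmed at crop (363,358). Moving above the tub.

step_arm(delta_pos=[[-3.3, -1.8, -0.9], [-3.3, -1.8, -0.9], [-3.3, -1.8, -0.9], [-3.3, -1.8, -0.9], [-3.3, -1.8, -0.9]], turn=[0, 0, 0, 0, 0], fingers=0.3, force=30)

```text
time_s: 0.52
eef_pos: [0.2932, 0.4758, 0.2674]
ee_rot: [[-0.969, 0.248, -0.001], [0.248, 0.969, -0.001], [0.001, -0.001, -1.0]]
wrist_force: [-0.2, 0.8, 0.6]
opening: 0.739
grasp_force: 0.0
```

step_arm(delta_pos=[[-3.3, -1.8, -0.9], [-3.3, -1.8, -0.9], [-3.3, -1.8, -0.9], [-3.3, -1.8, -0.9], [-3.3, -1.8, -0.9]], turn=[0, 0, 0, 0, -5.8])

```text
time_s: 0.93
eef_pos: [0.4308, 0.3476, 0.3126]
ee_rot: [[-0.989, 0.148, -0.001], [0.148, 0.989, -0.0], [0.001, -0.0, -1.0]]
wrist_force: [-0.7, 0.3, -0.2]
opening: 0.702
grasp_force: 0.0
```

step_arm(delta_pos=[[0, 0, 0], [0, 0, 0]], turn=[0, 0])

```text
time_s: 1.1
eef_pos: [0.4316, 0.3478, 0.3126]
ee_rot: [[-0.988, 0.154, 0.0], [0.154, 0.988, 0.0], [-0.0, 0.0, -1.0]]
wrist_force: [-0.3, 0.5, -0.4]
opening: 0.701
grasp_force: 0.0
```

```bash
python3 - <<'E'
from h import *
snap('wrist','w1'); snap('top','t1')
T=arm.camera_params('wrist')['world_to_cam'];print(-T[:3,:3].T@T[:3,3],T[:3,:3].round(2))
im,W=load('w1');Z=W[...,2]
P=W[(Z>.09)&(Z<.13)];print(len(P),P.min(0),P.max(0))
hsv=cv2.cvtColor(im,cv2.COLOR_RGB2HSV)
m=(Z>.111)&(Z<.122)&(hsv[...,1]>70);P=W[m]
if len(P)>50:
  r=cv2.minAreaRect(P[:,:2].astype(np.float32));print('handle',len(P),r,np.median(P,0)); 
  c,e=cv2.PCACompute(P[:,:2].astype(np.float32),None);print(c,e,np.degrees(np.arctan2(e[0,1],e[0,0])))
# rail from top
im,W=load('t1');Z=W[...,2];v,u=np.mgrid[:420,:560]
m=(u>160)&(u<345)&(v>105)&(v<190)&(Z>.09)&(Z<.125);P=W[m];
print('lowbar',len(P),cv2.fitLine(P[:,:2].astype(np.float32),cv2.DIST_HUBER,0,.01,.01).ravel(),P.min(0),P.max(0))
E
```

```text
[0.34736078 0.36122557 0.47506121] [[ 0.15  0.99 -0.  ]
 [ 0.94 -0.14  0.3 ]
 [ 0.29 -0.05 -0.95]]
7653 [0.34401179 0.27345147 0.09003406] [0.66086447 0.65288458 0.12998565]
handle 1233 ((0.5426846742630005, 0.36717769503593445), (0.2521975040435791, 0.053143713623285294), 14.228591918945312) [0.45983745 0.34651327 0.11358823]
[[0.46335474 0.3471375 ]] [[ 0.999793    0.02034864]
 [-0.02034864  0.999793  ]] 1.1659713
lowbar 1476 [0.10032326 0.9949549  0.8352534  0.07209414] [ 0.60423262 -0.23831288  0.09012413] [0.90070824 0.38040881 0.12495926]
```

View pics/w1.png

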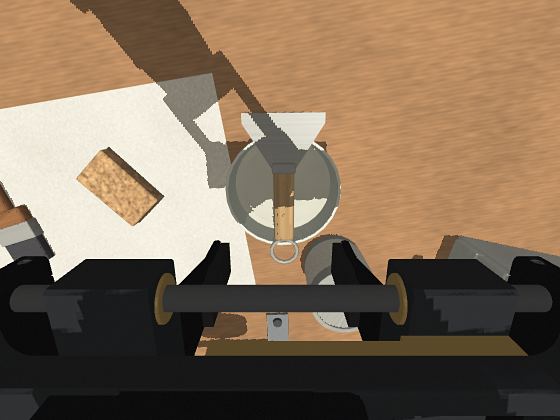

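The wrist view shows the knife upright: blade edge at row 113, handle at (284,165–240), loop at (284,251). The tub is centred near (284,190). I'll refine those and the rail.

```bash
python3 - <<'E'
from h import *
im,W=load('w1');Z=W[...,2];v,u=np.mgrid[:420,:560]
hsv=cv2.cvtColor(im,cv2.COLOR_RGB2HSV)
box=lambda a,b,c,d:(u>=a)&(u<=c)&(v>=b)&(v<=d)
P=W[box(262,160,305,243)&(Z>.1125)&(Z<.122)];r=cv2.minAreaRect(P[:,:2].astype(np.float32));print('handle',len(P),r,np.median(P[:,2]))
P=W[box(262,240,305,268)&(Z>.09)&(Z<.118)];print('loop',len(P),P.min(0),P.max(0),cv2.minEnclosingCircle(P[:,:2].astype(np.float32)))
P=W[box(235,108,332,145)&(Z>.095)&(Z<.118)];r=cv2.minAreaRect(P[:,:2].astype(np.float32));print('blade',len(P),r,P.min(0),P.max(0))
P=W[box(220,135,345,250)&(Z>.09)&(Z<.104)&~box(235,108,332,145)&~box(262,160,305,268)];c=cv2.fitEllipse(P[:,:2].astype(np.float32));print('tub',len(P),cv2.minEnclosingCircle(P[:,:2].astype(np.float32)),P[:,2].max(),c)
im,W=load('top0');Z=W[...,2]
# rail: per band
for lo,hi,n in((.09,.12,'bar'),(.24,.30,'toprail')):
  m=box(190,100,330,170)&(Z>lo)&(Z<hi)&(W[...,0]>.6);P=W[m];print(n,len(P),cv2.fitLine(P[:,:2].astype(np.float32),cv2.DIST_HUBER,0,.01,.01).ravel(),np.median(P,0))
for v0 in range(124,162,2): print(v0,[ (u0,W[v0,u0].round(3).tolist()) for u0 in (246,249,251,252,253,254,256,259)] if v0<160 else '')
E
```

```text
handle 1150 ((0.4579746723175049, 0.34758543968200684), (0.02812250517308712, 0.0991758480668068), 81.94561767578125) 0.1143439571768338
loop 362 [0.50765545 0.30962453 0.09470121] [0.54662375 0.36775752 0.11160963] ((0.5177814364433289, 0.33820846676826477), 0.029660506173968315)
blade 2456 ((0.3691837191581726, 0.35988569259643555), (0.0998397022485733, 0.03796236589550972), 81.27454376220703) [0.34401179 0.31187067 0.09779474] [0.39456022 0.41191767 0.10753473]
tub 1537 ((0.44719019532203674, 0.3477722108364105), 0.07478749006986618) 0.10399946885057276 ((0.4517333507537842, 0.3471413254737854), (0.1250201165676117, 0.14941324293613434), 171.7207794189453)
bar 1291 [0.34762657 0.9376331  0.8197143  0.08951265] [0.84812762 0.14487131 0.10772614]
toprail 1281 [0.05383089 0.99855006 0.7264776  0.00549959] [0.72772928 0.07105147 0.2616825 ]
124 [(246, [0.868, 0.097, 0.0]), (249, [0.868, 0.087, -0.001]), (251, [0.87, 0.08, -0.007]), (252, [0.868, 0.076, -0.002]), (253, [0.865, 0.072, 0.006]), (254, [0.866, 0.069, 0.003]), (256, [0.869, 0.062, -0.005]), (259, [0.869, 0.051, -0.006])]
12
[... 3429 characters left out ...]
(249, [0.666, 0.074, 0.266]), (251, [0.663, 0.067, 0.273]), (252, [0.663, 0.064, 0.275]), (253, [0.756, 0.074, -0.004]), (254, [0.754, 0.07, 0.0]), (256, [0.755, 0.063, -0.004]), (259, [0.753, 0.052, 0.002])]
156 [(246, [0.749, 0.099, -0.005]), (249, [0.657, 0.073, 0.274]), (251, [0.655, 0.067, 0.279]), (252, [0.659, 0.065, 0.266]), (253, [0.748, 0.074, -0.004]), (254, [0.746, 0.07, 0.003]), (256, [0.746, 0.063, 0.002]), (259, [0.746, 0.053, 0.0])]
158 [(246, [0.739, 0.098, 0.002]), (249, [0.652, 0.074, 0.269]), (251, [0.651, 0.068, 0.272]), (252, [0.739, 0.077, 0.002]), (253, [0.739, 0.074, 0.001]), (254, [0.74, 0.07, -0.002]), (256, [0.739, 0.063, 0.002]), (259, [0.739, 0.053, 0.001])]
160
```

step_arm(delta_pos=[[1.1, 0.35, 3.5], [0, 0, 4], [0, 0, 4], [0, 0, 4], [0, 0, 3.5]], turn=[-0.8, 0, 0, 0, 0])

```text
time_s: 1.62
eef_pos: [0.4169, 0.3551, 0.1202]
ee_rot: [[-0.991, 0.133, -0.002], [0.133, 0.991, -0.001], [0.002, -0.001, -1.0]]
wrist_force: [0.2, 0.1, -1.1]
opening: 0.701
grasp_force: 0.0
```

step_arm(delta_pos=[[0, 0, 2.3], [0, 0, 1], [0, 0, 0], [0, 0, 0]], turn=[0, 0, 0, 0])

```text
time_s: 1.95
eef_pos: [0.4192, 0.3551, 0.0897]
ee_rot: [[-0.991, 0.134, -0.0], [0.134, 0.991, -0.0], [0.0, -0.0, -1.0]]
wrist_force: [0.3, 0.6, 0.7]
opening: 0.699
grasp_force: 0.0
```

step_arm(delta_pos=[[0, 0, 0], [0, 0, 0], [0, 0, 0], [0, 0, 0], [0, 0, 0]], turn=[0, 0, 0, 0, 0], fingers=1, force=20)

```text
time_s: 2.37
eef_pos: [0.4201, 0.3543, 0.0904]
ee_rot: [[-0.991, 0.135, 0.001], [0.135, 0.991, 0.0], [-0.001, 0.001, -1.0]]
wrist_force: [-0.5, -0.7, 2.7]
opening: 0.41
grasp_force: 10.5
```

step_arm(delta_pos=[[0, 0, 0], [0, 0, 0], [0, 0, 0]], turn=[0, 0, 0])

```text
time_s: 2.62
eef_pos: [0.4198, 0.3544, 0.0903]
ee_rot: [[-0.991, 0.135, 0.001], [0.135, 0.991, 0.0], [-0.0, 0.0, -1.0]]
wrist_force: [-0.5, 0.0, 7.0]
opening: 0.388
grasp_force: 16.6
```

step_arm(delta_pos=[[0, 0, 0], [0, 0, 0], [0, 0, 0]], turn=[0, 0, 0])

```text
time_s: 2.87
eef_pos: [0.4199, 0.3544, 0.0903]
ee_rot: [[-0.991, 0.135, 0.0], [0.135, 0.991, 0.0], [-0.0, 0.0, -1.0]]
wrist_force: [-1.3, 0.5, 6.2]
opening: 0.388
grasp_force: 16.6
```

```bash
python3 - <<'E'
from h import *
snap('wrist','w2');snap('top','t2');snap('side','s2')
a=cv2.imread('pics/w2.png')[60:360,130:430];b=cv2.imread('pics/side0.png');s=cv2.imread('pics/s2.png')[290:420,190:360]
cv2.imwrite('pics/c2.png',np.hstack([cv2.resize(a,(400,400)),cv2.resize(s,(400,400))]))
E
```

```text
(no output)
```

View pics/c2.png

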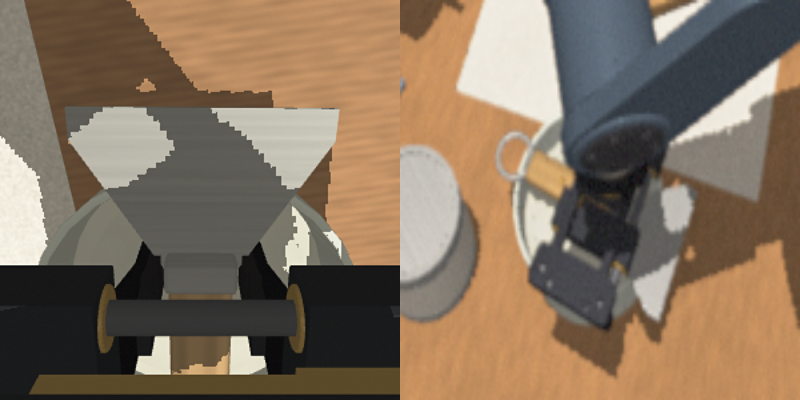

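The wrist crop shows the pads catching on the flaring blade shoulder (crop (150,250) and (250,250)), not the handle. I'll reopen and shift 6 mm toward the loop.

step_arm(delta_pos=[[0, 0, 0], [0, 0, 0], [-0.6, -0.1, 0.1], [0, 0, 0]], turn=[0, 0, 0, 0], fingers=0.4)

```text
time_s: 3.35
eef_pos: [0.4267, 0.3523, 0.0883]
ee_rot: [[-0.991, 0.136, 0.001], [0.136, 0.991, 0.0], [-0.001, 0.0, -1.0]]
wrist_force: [0.1, -0.6, 0.6]
opening: 0.569
grasp_force: 0.0
```

step_arm(delta_pos=[[0, 0, 0], [0, 0, 0], [0, 0, 0], [0, 0, 0], [0, 0, 0]], turn=[0, 0, 0, 0, 0], fingers=1, force=20)

```text
time_s: 3.77
eef_pos: [0.4253, 0.3525, 0.0885]
ee_rot: [[-0.991, 0.135, -0.0], [0.135, 0.991, -0.0], [0.0, -0.0, -1.0]]
wrist_force: [0.3, 0.9, -0.9]
opening: 0.313
grasp_force: 16.9
```

step_arm(delta_pos=[[0, 0, 0], [0, 0, 0]], turn=[0, 0])

```text
time_s: 3.93
eef_pos: [0.4253, 0.3525, 0.0885]
ee_rot: [[-0.991, 0.135, -0.0], [0.135, 0.991, -0.0], [0.0, -0.0, -1.0]]
wrist_force: [-0.9, 0.2, -0.4]
opening: 0.31
grasp_force: 16.8
```

step_arm(delta_pos=[[0, 0, -1], [0, 0, -2], [2, -0.2, 0], [3, -0.2, 0], [3, -0.2, 0]], turn=[0, 0, 0, 0, 0])

```text
time_s: 4.35
eef_pos: [0.3458, 0.3575, 0.1195]
ee_rot: [[-0.991, 0.137, 0.002], [0.137, 0.991, 0.001], [-0.002, 0.001, -1.0]]
wrist_force: [-1.2, -0.6, -2.1]
opening: 0.297
grasp_force: 20.9
```

step_arm(delta_pos=[[3, -0.2, 0], [1, -0.2, 0], [0, 0, 1.5], [0, 0, 1], [0, 0, 0]], turn=[0, 0, 0, 0, 0])

```text
time_s: 4.77
eef_pos: [0.3049, 0.3585, 0.0929]
ee_rot: [[-0.991, 0.135, -0.001], [0.135, 0.991, -0.001], [0.001, -0.001, -1.0]]
wrist_force: [-0.1, -0.3, -1.7]
opening: 0.294
grasp_force: 20.5
```

```bash
cat >> h.py <<'E'
def knife(f):
    "pitch of knife from blade plane (wrist view), tool-relative"
    im,W=load(f);o=arm.get_obs();R=o['ee_rot'];g=o['eef_pos']-.019*R[:,2]
    L=(W-g)@R; L=L*[-1,1,-1]   # x towards loop, z up
    m=(abs(L[...,1])<.045)&(L[...,0]<-.025)&(L[...,0]>-.09)&(abs(L[...,2])<.06)
    P=L[m]; 
    for a in np.arange(-.09,-.02,.01):
        q=P[(P[:,0]>=a)&(P[:,0]<a+.01)]
        if len(q): print('x %.3f z %.4f y %.3f..%.3f n%d'%(a+.005,np.median(q[:,2]),q[:,1].min(),q[:,1].max(),len(q)))
    print(o['eef_pos'].round(4),o['wrist_force'].round(1),round(o['opening'],3),round(o['time_s'],2))
E
python3 - <<'E'
from h import *
snap('wrist','w3');knife('w3')
E
```

```text
x -0.075 z -0.0264 y -0.045..0.045 n1257
x -0.065 z -0.0240 y -0.045..0.045 n3066
x -0.055 z -0.0206 y -0.045..0.045 n3045
x -0.045 z -0.0172 y -0.042..0.040 n2637
x -0.035 z -0.0129 y -0.045..0.045 n3269
x -0.025 z -0.0112 y -0.029..0.027 n936
[0.3054 0.3587 0.0934] [-0.3  0.3 -1.4] 0.292 4.82
```

step_arm(delta_pos=[[0, 0, -2], [0, 0, 0]], turn=[0, 0])

```text
time_s: 4.98
eef_pos: [0.3073, 0.36, 0.1159]
ee_rot: [[-0.991, 0.135, 0.004], [0.135, 0.991, 0.003], [-0.004, 0.004, -1.0]]
wrist_force: [0.1, 1.3, -1.7]
opening: 0.296
grasp_force: 20.5
```

```bash
python3 - <<'E'
from h import *
snap('wrist','w4');knife('w4');snap('side','s4')
a=cv2.imread('pics/w4.png');s=cv2.imread('pics/s4.png')[220:420,200:480]
cv2.imwrite('pics/c4.png',np.hstack([cv2.resize(a,(400,300)),cv2.resize(s,(400,300))]))
E
```

```text
x -0.075 z -0.0252 y -0.045..0.045 n1080
x -0.065 z -0.0229 y -0.045..0.045 n3077
x -0.055 z -0.0195 y -0.045..0.045 n3043
x -0.045 z -0.0162 y -0.042..0.042 n2676
x -0.035 z -0.0122 y -0.045..0.045 n2920
x -0.025 z -0.0101 y -0.029..0.028 n939
[0.3072 0.3599 0.1152] [ 0.2 -0.2 -1.6] 0.294 5.03
```

View pics/c4.png

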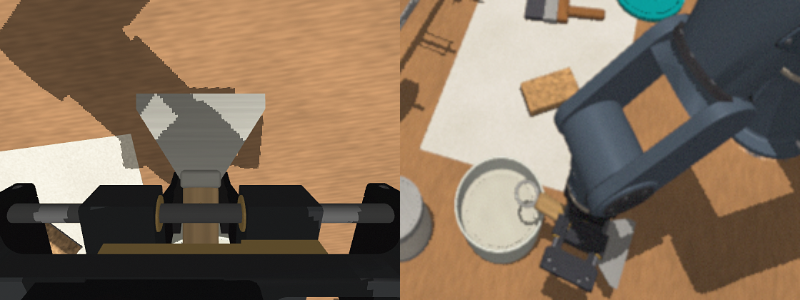

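step_arm(delta_pos=[[0, 0, 2], [0, 0, 2], [0, 0, 1], [0, 0, 0.7], [0, 0, 0.5]], turn=[0, 0, 0, 0, 0])

```text
time_s: 5.5
eef_pos: [0.3054, 0.3587, 0.0507]
ee_rot: [[-0.991, 0.135, -0.0], [0.135, 0.991, -0.0], [0.0, -0.0, -1.0]]
wrist_force: [0.0, -0.2, 0.3]
opening: 0.298
grasp_force: 19.6
```

step_arm(delta_pos=[[0, 0, 0], [0, 0, -2], [0, 0, -3], [0, 0, 0]], turn=[0, 0, 0, 0])

```text
time_s: 5.83
eef_pos: [0.3075, 0.3606, 0.1053]
ee_rot: [[-0.991, 0.135, 0.007], [0.135, 0.991, 0.005], [-0.006, 0.006, -1.0]]
wrist_force: [0.1, 0.2, -1.5]
opening: 0.3
grasp_force: 19.5
```

```bash
python3 - <<'E'
from h import *
snap('wrist','w5');knife('w5');snap('side','s5')
im,W=load('s5');o=arm.get_obs();R=o['ee_rot'];g=o['eef_pos']-.019*R[:,2]
L=(W-g)@R*[-1,1,-1]
m=(abs(L[...,1])<.03)&(L[...,0]>.03)&(L[...,0]<.14)&(L[...,2]>-.012)&(L[...,2]<.09)
for a in np.arange(.03,.14,.01):
    q=L[m&(L[...,0]>=a)&(L[...,0]<a+.01)]
    if len(q):print(round(a+.005,3),np.median(q[:,2]).round(4),q[:,2].min().round(3),q[:,2].max().round(3),q[:,1].min().round(3),q[:,1].max().round(3),len(q))
E
```

```text
x -0.075 z -0.0340 y -0.045..0.045 n152
x -0.065 z -0.0314 y -0.045..0.045 n2773
x -0.055 z -0.0264 y -0.045..0.045 n2938
x -0.045 z -0.0214 y -0.043..0.043 n2646
x -0.035 z -0.0159 y -0.045..0.045 n2797
x -0.025 z -0.0126 y -0.029..0.028 n977
[0.3071 0.3602 0.104 ] [ 0.1 -0.3 -1.4] 0.3 5.88
0.035 0.0751 0.032 0.079 -0.011 0.029 58
0.045 0.0364 0.027 0.076 -0.013 0.025 54
0.055 0.0416 0.027 0.047 -0.014 0.012 63
0.065 0.0461 0.035 0.051 -0.013 0.013 60
0.075 0.0469 0.04 0.052 -0.015 0.012 52
0.085 0.0508 0.046 0.055 -0.02 0.018 27
0.095 0.0551 0.052 0.059 -0.02 0.019 24
0.105 0.0604 0.056 0.063 -0.017 0.015 35
```

```bash
python3 - <<'E'
from h import *
for f in('top0','t2','side0'):
    im,W=load(f);Z=W[...,2]
    X,Y=W[...,0],W[...,1]
    # peg: strip around expected axis
    r=np.array([.733,.062,.24]);s=-(X-r[0]);h=Z-r[2]-s*np.tan(np.radians(20))
    m=(s>.005)&(s<.09)&(abs(Y-r[1]-.06*s)<.0085)&(abs(h)<.012)
    P=W[m];l=cv2.fitLine(P.astype(np.float32),cv2.DIST_HUBER,0,.01,.01).ravel()
    d=l[:3]*-np.sign(l[0]);print(f,'peg',len(P),d.round(3),np.degrees(np.arctan2(d[1],-d[0])).round(2),'elev',np.degrees(np.arcsin(d[2])).round(1),'mid',l[3:].round(4),'tip x',P[:,0].min().round(4), 'h',np.median(h[m]).round(4))
    # plate face
    m=(abs(Y-.062)<.02)&(Z>.20)&(Z<.31)&(X>.725)&(X<.745);P=W[m];print(' plate',len(P),np.median(P,0).round(4), P[:,1].min(),P[:,1].max())
    # rail line: points of top rail
    m=(Z>.15)&(Z<.34)&(X>.70)&(X<.80)&(Y>-.2)&(Y<.3);P=W[m][:,:2].astype(np.float32)
    l=cv2.fitLine(P,cv2.DIST_WELSCH,0,.001,.001).ravel();print(' rail',len(P),l.round(4),np.degrees(np.arctan2(l[0],l[1])).round(2))
    m=(Z>.095)&(Z<.125)&(X>.70)&(X<.78)&(Y>-.15)&(Y<.25);P=W[m][:,:2].astype(np.float32)
    l=cv2.fitLine(P,cv2.DIST_WELSCH,0,.001,.001).ravel();print(' bar',len(P),l.round(4),np.degrees(np.arctan2(l[0],l[1])).round(2))
    m=(Z>.296)&(Z<.325)&(X>.665)&(X<.735)&(abs(Y-.065)<.03)
    for a,b in((.665,.69),(.69,.71),(.71,.728)):
        q=W[m&(X>=a)&(X<b)];
        if len(q)>3:
            yy=q[:,1];k=np.median(yy[yy>.07]) if (yy>.07).any() else 0;j=np.median(yy[yy<.058]) if (yy<.058).any() else 0;print('  arms',a,k,j,len(q))
E
```

```text
top0 peg 58 [-0.933  0.105  0.344] 6.45 elev 20.1 mid [0.6875 0.0653 0.2619] tip x 0.651 h 0.0058
 plate 121 [0.7344 0.062  0.2631] 0.0424234166086208 0.08118337287598044
 rail 2194 [0.1103 0.9939 0.7409 0.0999] 6.33
 bar 437 [0.1232 0.9924 0.738  0.0398] 7.08
  arms 0.665 0.08234527474991563 0.05064627768623554 59
  arms 0.69 0.08017778648032298 0.047473977647842086 19
  arms 0.71 0.07887757822377621 0.04439961147306662 21
t2 peg 60 [-0.934  0.115  0.339] 7.02 elev 19.8 mid [0.6849 0.0662 0.262 ] tip x 0.6508 h 0.0045
 plate 123 [0.7344 0.0619 0.265 ] 0.04240567622440503 0.08155054682070853
 rail 2187 [0.1082 0.9941 0.7375 0.0616] 6.21
 bar 436 [0.1233 0.9924 0.7407 0.0614] 7.08
  arms 0.665 0.08241003090352646 0.05061514437671123 59
  arms 0.69 0.08004110984121625 0.0473976205773855 18
  arms 0.71 0.07905514379888447 0.04441036440300526 21
side0 peg 93 [-0.939  0.122  0.32 ] 7.38 elev 18.7 mid [0.6966 0.0637 0.2588] tip x 0.6503 h 0.0057
 plate 238 [0.7355 0.0659 0.2562] 0.042939810764812444 0.08193049137065378
 rail 3793 [0.1167 0.9932 0.7432 0.1003] 6.7
 bar 450 [0.126  0.992  0.7416 0.0701] 7.24
  arms 0.665 0.0815544225993477 0.049055880951613166 110
  arms 0.69 0.07855307159321287 0.04503380859109056 72
  arms 0.71 0.0760816108097372 0.043026972691141946 62
```

Rail yaw is about −6.9°, and the peg root is about (0.734, 0.060, 0.24), which agrees across the two cameras. The knife is pitched loop-up by about 27°. Firming the grip and carrying it to just in front of the peg.

step_arm(delta_pos=[[0, 0, 0], [0, 0, -3.6], [0, 0, -3.6], [0, 0, -3.7]], turn=[-0.9, 0, 0, 0], fingers=1, force=50)

```text
time_s: 6.27
eef_pos: [0.3039, 0.3577, 0.2096]
ee_rot: [[-0.993, 0.119, -0.005], [0.119, 0.993, -0.004], [0.005, -0.004, -1.0]]
wrist_force: [1.4, 0.0, -1.0]
opening: 0.291
grasp_force: 65.2
```

step_arm(delta_pos=[[-1.5, -1.5, 0], [-2.7, -2.7, 0], [-2.7, -2.7, 0], [-2.7, -2.7, 0], [-2.7, -2.7, 0]], turn=[0, 0, 0, 0, 0])

```text
time_s: 6.68
eef_pos: [0.4125, 0.2204, 0.2094]
ee_rot: [[-0.993, 0.118, -0.002], [0.118, 0.993, -0.001], [0.002, -0.001, -1.0]]
wrist_force: [1.6, 0.4, -1.6]
opening: 0.288
grasp_force: 64.3
```

step_arm(delta_pos=[[-2.7, -2.7, 0], [-2.7, -2.7, 0], [-2.7, -2.7, 0], [-2.5, -2.6, 0], [-1.2, -1.3, 0]], turn=[0, 0, 0, 0, 0])

```text
time_s: 7.1
eef_pos: [0.5181, 0.085, 0.2092]
ee_rot: [[-0.993, 0.122, 0.0], [0.122, 0.993, -0.001], [-0.001, -0.001, -1.0]]
wrist_force: [0.3, 0.4, -0.9]
opening: 0.286
grasp_force: 64.3
```

step_arm(delta_pos=[[0, 0, 0], [0, 0, 0]], turn=[0, 0])

```text
time_s: 7.27
eef_pos: [0.5149, 0.0878, 0.209]
ee_rot: [[-0.993, 0.122, -0.004], [0.122, 0.993, 0.001], [0.004, 0.0, -1.0]]
wrist_force: [-0.8, 0.4, -1.9]
opening: 0.289
grasp_force: 64.3
```

```bash
cat >> h.py <<'E'
def eye(f):
    im,W=load(f);o=arm.get_obs();R=o['ee_rot'];g=o['eef_pos']-.019*R[:,2]
    L=(W-g)@R*[-1,1,-1]
    m=(abs(L[...,1])<.03)&(L[...,0]>.04)&(L[...,0]<.125)&(abs(L[...,2]-.053-(L[...,0]-.089)*.5)<.016)
    P=L[m];
    if len(P): print(f,'n',len(P),'loop x max',P[:,0].max().round(4))
    for a in np.arange(.06,.125,.01):
        q=P[(P[:,0]>=a)&(P[:,0]<a+.01)]
        if len(q): print('  x %.3f z %.4f y %.3f..%.3f n%d'%(a+.005,np.median(q[:,2]),q[:,1].min(),q[:,1].max(),len(q)))
def ev(lx=.089,lz=.053):
    o=arm.get_obs();R=o['ee_rot'];g=o['eef_pos']-.019*R[:,2]
    e=g+R@np.array([-lx,0,-lz]); d=e-[.734,.0597,.24]
    print('eye rail X %.4f Y %.4f Z-over-axis %.4f'%(d[:2]@[.9928,-.12],d[:2]@[.12,.9928],d[2]+.364*(d[:2]@[.9928,-.12])),o['eef_pos'].round(4),o['wrist_force'].round(1),round(o['time_s'],2))
E
python3 - <<'E'
from h import *
snap('wrist','w6');knife('w6')
for c in('side','top'): snap(c,c+'6');eye(c+'6')
ev()
a=cv2.imread('pics/side6.png')[100:320,100:400];b=cv2.imread('pics/top6.png')[100:250,180:380]
cv2.imwrite('pics/c6.png',np.hstack([cv2.resize(a,(400,300)),cv2.resize(b,(400,300))]))
E
```

```text
x -0.065 z -0.0326 y -0.045..0.045 n2787
x -0.055 z -0.0277 y -0.045..0.045 n2947
x -0.045 z -0.0228 y -0.045..0.042 n2674
x -0.035 z -0.0169 y -0.045..0.044 n3224
x -0.025 z -0.0142 y -0.030..0.028 n991
[0.514  0.0888 0.2091] [-0.4 -0.  -2.2] 0.291 7.32
side6 n 165 loop x max 0.107
  x 0.065 z 0.0451 y -0.013..0.012 n43
  x 0.075 z 0.0454 y -0.015..0.013 n34
  x 0.085 z 0.0493 y -0.020..0.018 n18
  x 0.095 z 0.0544 y -0.019..0.018 n18
  x 0.105 z 0.0587 y -0.015..0.014 n24
eye rail X -0.1330 Y 0.0035 Z-over-axis -0.0070 [0.5138 0.0897 0.2097] [-0.4 -0.2 -2.4] 7.42
```

View pics/c6.png

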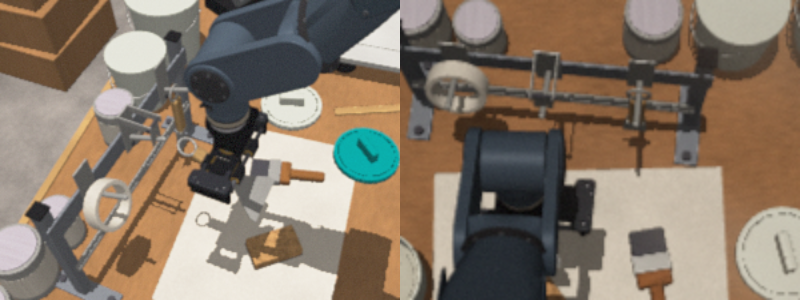

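The loop is just in front of the peg tip, about 8 mm low and 4 mm left. Correcting that and easing in until the loop surrounds the tip.

step_arm(delta_pos=[[0, -0.4, -0.8], [-1.5, 0, 0.5], [-1.5, 0, 0.6], [-1.0, 0, 0.4], [0, 0, 0]], turn=[0, 0, 0, 0, 0])

```text
time_s: 7.83
eef_pos: [0.5563, 0.0801, 0.2034]
ee_rot: [[-0.993, 0.119, 0.002], [0.119, 0.993, -0.0], [-0.002, -0.0, -1.0]]
wrist_force: [-0.2, -0.3, -1.2]
opening: 0.291
grasp_force: 64.3
```

step_arm(delta_pos=[[0, 0, 0], [0, 0, 0]], turn=[0, 0])

```text
time_s: 8.0
eef_pos: [0.5536, 0.0804, 0.2036]
ee_rot: [[-0.993, 0.119, -0.002], [0.119, 0.993, 0.0], [0.002, -0.0, -1.0]]
wrist_force: [0.1, 0.5, -1.6]
opening: 0.287
grasp_force: 64.3
```

```bash
python3 - <<'E'
from h import *
for c in('side',): snap(c,c+'7');eye(c+'7')
ev(.088,.0515)
a=cv2.imread('pics/side7.png')[160:280,180:340]
cv2.imwrite('pics/c7.png',cv2.resize(a,(800,600),interpolation=cv2.INTER_CUBIC))
E
```

```text
side7 n 231 loop x max 0.1224
  x 0.065 z 0.0449 y -0.013..0.013 n46
  x 0.075 z 0.0454 y -0.015..0.015 n28
  x 0.085 z 0.0496 y -0.020..0.018 n22
  x 0.095 z 0.0546 y -0.019..0.018 n21
  x 0.105 z 0.0576 y -0.013..0.015 n31
  x 0.115 z 0.0688 y -0.020..0.019 n60
  x 0.125 z 0.0666 y -0.019..0.019 n6
eye rail X -0.0935 Y -0.0011 Z-over-axis 0.0000 [0.5536 0.0803 0.2037] [-0.  -0.5 -1. ] 8.05
```

View pics/c7.png

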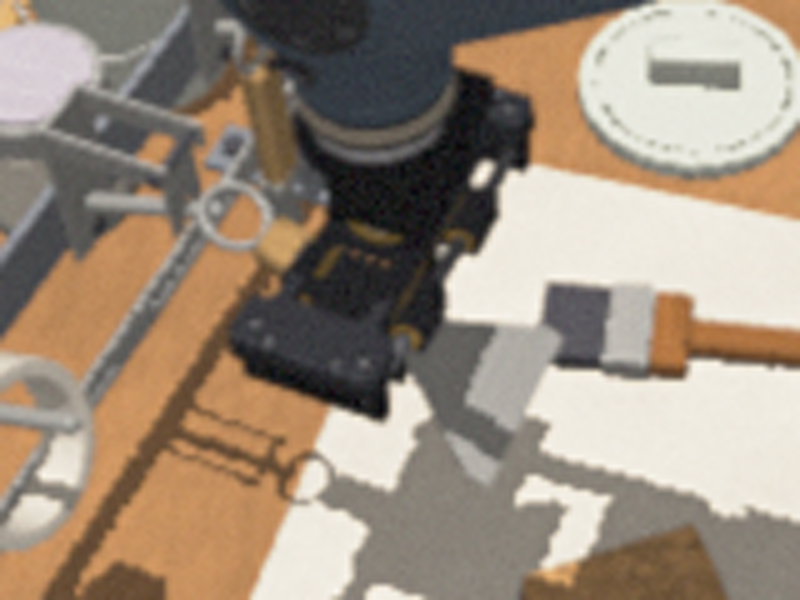

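The loop at crop (235,215) is centred on the peg tip, and the shadow agrees. Sliding in along the peg.

step_arm(delta_pos=[[-1.2, 0.1, 0.44], [-1.2, 0, 0.44], [-0.8, 0, 0.29], [0, 0, 0]], turn=[0, 0, 0, 0])

```text
time_s: 8.38
eef_pos: [0.5891, 0.0765, 0.191]
ee_rot: [[-0.993, 0.12, 0.002], [0.12, 0.993, -0.0], [-0.002, -0.0, -1.0]]
wrist_force: [-0.1, -0.6, -1.4]
opening: 0.286
grasp_force: 64.2
```

step_arm(delta_pos=[[-0.7, 0, 0.26], [-0.6, 0, 0.22], [-0.4, 0, 0.14], [-0.3, 0, 0.1], [0, 0, 0]], turn=[0, 0, 0, 0, 0])

```text
time_s: 8.8
eef_pos: [0.6071, 0.0746, 0.1844]
ee_rot: [[-0.993, 0.12, 0.0], [0.12, 0.993, -0.0], [-0.0, -0.0, -1.0]]
wrist_force: [0.4, 0.7, -1.1]
opening: 0.285
grasp_force: 64.3
```

```bash
python3 - <<'E'
from h import *
for c in('side','wrist'): snap(c,c+'8')
knife('wrist8');ev(.088,.0515)
a=cv2.imread('pics/side8.png')[150:270,160:320]
cv2.imwrite('pics/c8.png',cv2.resize(a,(800,600),interpolation=cv2.INTER_CUBIC))
E
```

```text
x -0.075 z -0.0348 y -0.044..0.045 n153
x -0.065 z -0.0323 y -0.045..0.045 n2821
x -0.055 z -0.0273 y -0.045..0.045 n2918
x -0.045 z -0.0224 y -0.043..0.042 n2662
x -0.035 z -0.0165 y -0.045..0.045 n3215
x -0.025 z -0.0137 y -0.029..0.028 n969
[0.6063 0.0747 0.1846] [ 0.2 -0.  -1.4] 0.293 8.9
eye rail X -0.0405 Y -0.0004 Z-over-axis 0.0003 [0.6063 0.0747 0.1846] [ 0.2 -0.  -1.4] 8.9
```

View pics/c8.png

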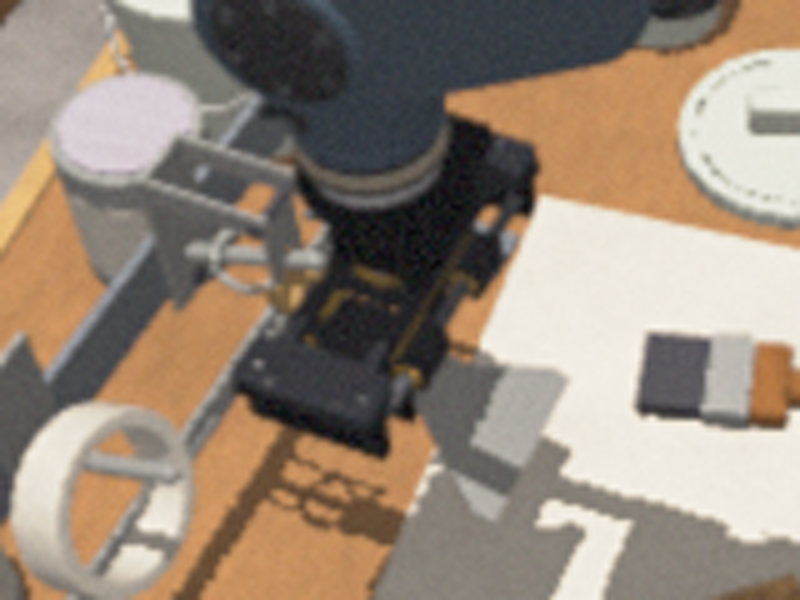

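The side crop shows the loop (240,262) around the peg inside the frame and the flap hanging down in front of it at (285,240). I'll lower it slightly so the wire rests on the peg, then release.

step_arm(delta_pos=[[-0.15, 0, 0.2], [0, 0, 0.2], [0, 0, 0]], turn=[0, 0, 0], force=10)

```text
time_s: 9.15
eef_pos: [0.6085, 0.0745, 0.1808]
ee_rot: [[-0.993, 0.12, 0.002], [0.12, 0.993, -0.0], [-0.002, 0.0, -1.0]]
wrist_force: [0.7, -0.5, -0.6]
opening: 0.297
grasp_force: 12.4
```

step_arm(delta_pos=[[0, 0, 0], [0, 0, 0], [0, 0, 0], [0, 0, 0], [0, 0, 0]], turn=[0, 0, 0, 0, 0], fingers=0)

```text
time_s: 9.57
eef_pos: [0.6078, 0.0746, 0.1808]
ee_rot: [[-0.993, 0.12, -0.0], [0.12, 0.993, 0.0], [0.0, 0.0, -1.0]]
wrist_force: [-0.7, -1.0, 0.2]
opening: 0.592
grasp_force: 0.0
```

step_arm(delta_pos=[[0, 0, 0], [0, 0, 0], [0, 0, 0], [0, 0, 0], [0, 0, 0]], turn=[0, 0, 0, 0, 0])

```text
time_s: 9.98
eef_pos: [0.6079, 0.0745, 0.1806]
ee_rot: [[-0.993, 0.12, -0.0], [0.12, 0.993, -0.0], [0.0, -0.0, -1.0]]
wrist_force: [0.4, 0.8, -0.7]
opening: 0.955
grasp_force: 0.0
```

```bash
python3 - <<'E'
from h import *
snap('side','side9');ev()
a=cv2.imread('pics/side9.png')[150:285,140:320]
cv2.imwrite('pics/c9.png',cv2.resize(a,(800,600),interpolation=cv2.INTER_CUBIC))
E
```

```text
eye rail X -0.0379 Y -0.0004 Z-over-axis -0.0012 [0.608  0.0745 0.1806] [ 0.5 -0.1 -0.9] 10.03
```

View pics/c9.png

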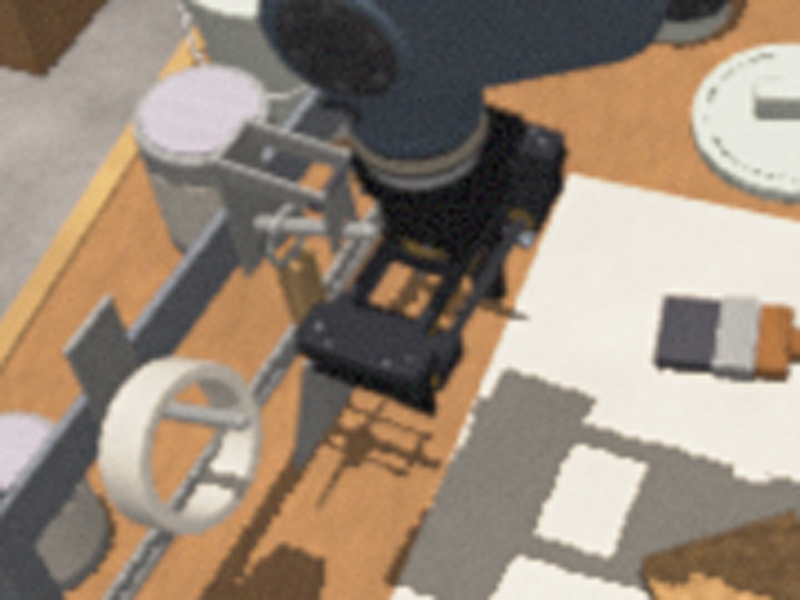

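The knife now hangs vertically behind the shut flap (loop at crop (280,230)), clear of the gripper. Backing off, then over to the white lid.

step_arm(delta_pos=[[2, 0, 0], [3, 0, 0], [3, 0, 0], [2, 0, -2], [0, 0, -2]], turn=[0, 0, 0, 0, 0])

```text
time_s: 10.45
eef_pos: [0.5017, 0.0874, 0.2193]
ee_rot: [[-0.993, 0.119, -0.011], [0.119, 0.993, 0.001], [0.011, -0.001, -1.0]]
wrist_force: [-0.6, -0.4, 0.2]
opening: 0.998
grasp_force: 0.0
```

step_arm(delta_pos=[[-0.2, -2.5, 0], [-0.2, -3.8, 0], [-0.2, -3.8, 0], [-0.2, -3.8, 0], [-0.2, -3.8, 0]], turn=[0, 0, 0, 0, 0])

```text
time_s: 10.87
eef_pos: [0.4972, -0.0919, 0.221]
ee_rot: [[-0.993, 0.119, 0.001], [0.119, 0.993, -0.0], [-0.001, -0.0, -1.0]]
wrist_force: [1.4, 0.6, 0.4]
opening: 1.0
grasp_force: 0.0
```

step_arm(delta_pos=[[-0.2, -3.8, 0], [-0.2, -3.8, 0], [-0.2, -3.8, 0], [-0.2, -3.8, 0], [-0.2, -3.8, 0]], turn=[0, 0, 0, 0, 0])

```text
time_s: 11.28
eef_pos: [0.4842, -0.2822, 0.2208]
ee_rot: [[-0.993, 0.12, 0.0], [0.12, 0.993, -0.0], [-0.0, -0.0, -1.0]]
wrist_force: [0.9, 0.5, 0.0]
opening: 0.995
grasp_force: 0.0
```

step_arm(delta_pos=[[-0.2, -3.2, 0], [0, -1.2, 0], [0, 0, 0], [0, 0, 0], [0, 0, 0]], turn=[0, 0, -6.6, -6.6, -6.7])

```text
time_s: 11.7
eef_pos: [0.481, -0.3238, 0.2204]
ee_rot: [[-0.973, -0.23, -0.001], [-0.23, 0.973, 0.001], [0.0, 0.001, -1.0]]
wrist_force: [-0.1, 0.4, 0.2]
opening: 0.996
grasp_force: 0.0
```

step_arm(delta_pos=[[0, 0, 0], [0, 0, 0]], turn=[0, 0])

```text
time_s: 11.87
eef_pos: [0.4813, -0.3234, 0.2206]
ee_rot: [[-0.975, -0.223, -0.0], [-0.223, 0.975, 0.001], [0.0, 0.001, -1.0]]
wrist_force: [-0.3, 0.2, -0.3]
opening: 1.0
grasp_force: 0.0
```

```bash
python3 - <<'E'
from h import *
snap('wrist','w10');im,W=load('w10')
snap('top','t10')
for f in('w10','t10'):
    im,W=load(f);Z=W[...,2]
    m=(np.hypot(W[...,0]-.482,W[...,1]+.325)<.045)&(Z>.034)&(Z<.056);P=W[m]
    if len(P)>20: print(f,len(P),cv2.minAreaRect(P[:,:2].astype(np.float32)),np.median(P[:,2]))
    m=(np.hypot(W[...,0]-.482,W[...,1]+.325)<.1)&(Z>.007)&(Z<.025);P=W[m];
    if len(P)>20: print(' disc',len(P),cv2.minAreaRect(P[:,:2].astype(np.float32)),np.median(P[:,2]),cv2.minEnclosingCircle(P[:,:2].astype(np.float32)))
im,W=load('t10');Z=W[...,2]
m=(np.hypot(W[...,0]-.447,W[...,1]-.348)<.085)&(Z>.09)&(Z<.11);P=W[m][:,:2].astype(np.float32);print('tub',len(P),cv2.minEnclosingCircle(P),P.mean(0),cv2.fitEllipse(cv2.convexHull(P)))
o=arm.get_obs();print(o['eef_pos'],o['ee_rot'][:,0])
E
```

```text
w10 955 ((0.47988125681877136, -0.3275611400604248), (0.06458387523889542, 0.01983221061527729), 12.346662521362305) 0.04641482239279551
 disc 12083 ((0.48035454750061035, -0.3275173604488373), (0.16178946197032928, 0.16185563802719116), 12.62242603302002) 0.01683260334029358 ((0.48046714067459106, -0.32752880454063416), 0.08187145739793777)
 disc 25 ((0.47977426648139954, -0.3174913823604584), (0.1850152462720871, 0.052659496665000916), 51.748695373535156) 0.011417430960601504 ((0.4774903357028961, -0.315690815448761), 0.0955265536904335)
tub 252 ((0.44991379976272583, 0.35067933797836304), 0.07584407925605774) [0.4528893  0.35820323] ((0.44941651821136475, 0.35026541352272034), (0.1482422947883606, 0.14988607168197632), 143.02896118164062)
[ 0.48142822 -0.32358066  0.22071094] [-9.74649506e-01 -2.23737213e-01  1.66945682e-05]
```

step_arm(delta_pos=[[0.2, -0.35, 3.5], [0, 0, 4], [0, 0, 4], [0, 0, 4], [0, 0, 2.5]], turn=[0.5, 0, 0, 0, 0], fingers=0.4)

```text
time_s: 12.38
eef_pos: [0.4788, -0.3263, 0.0373]
ee_rot: [[-0.977, -0.215, -0.003], [-0.215, 0.977, 0.003], [0.002, 0.004, -1.0]]
wrist_force: [0.1, 0.6, -0.9]
opening: 0.703
grasp_force: 0.0
```

step_arm(delta_pos=[[0, 0, 1.3], [0, 0, 0.8], [0, 0, 0]], turn=[0, 0, 0])

```text
time_s: 12.63
eef_pos: [0.4798, -0.3275, 0.0182]
ee_rot: [[-0.976, -0.216, -0.002], [-0.216, 0.976, 0.002], [0.001, 0.002, -1.0]]
wrist_force: [0.4, -0.8, 0.3]
opening: 0.612
grasp_force: 0.0
```

step_arm(delta_pos=[[0, 0, 0], [0, 0, 0], [0, 0, 0], [0, 0, 0], [0, 0, 0]], turn=[0, 0, 0, 0, 0], fingers=1, force=40)

```text
time_s: 13.05
eef_pos: [0.4806, -0.3284, 0.0206]
ee_rot: [[-0.976, -0.217, 0.001], [-0.217, 0.976, -0.001], [-0.001, -0.002, -1.0]]
wrist_force: [-0.2, -0.5, 0.4]
opening: 0.304
grasp_force: 0.0
```

step_arm(delta_pos=[[0, 0, 0], [0, 0, 0]], turn=[0, 0])

```text
time_s: 13.22
eef_pos: [0.4804, -0.3281, 0.0203]
ee_rot: [[-0.976, -0.217, 0.001], [-0.217, 0.976, -0.0], [-0.0, -0.0, -1.0]]
wrist_force: [-0.3, 0.1, 4.1]
opening: 0.228
grasp_force: 39.9
```

```bash
python3 - <<'E'
from h import *
snap('side','s11');snap('top','t11')
from scipy.optimize import least_squares
for f in('s11','t11','t10'):
    im,W=load(f);Z=W[...,2]
    m=(np.hypot(W[...,0]-.447,W[...,1]-.348)<.082)&(Z>.094)&(Z<.106);P=W[m][:,:2]
    c=least_squares(lambda c:np.hypot(*(P-c[:2]).T)-.073,[.448,.35],loss='soft_l1',f_scale=.002).x
    h=cv2.convexHull(P.astype(np.float32))
    c2=least_squares(lambda c:np.hypot(*(h[:,0]-c[:2]).T)-.075,[.448,.35],loss='soft_l1',f_scale=.002).x
    print(f,len(P),c,c2,np.median(Z[m]))
    # peg/knife check
    m=(W[...,0]>.6)&(abs(W[...,1]-.065)<.055)&(Z>.03)&(Z<.2)&(W[...,0]<.74);Q=W[m];print(len(Q),np.percentile(Q,[2,50,98],axis=0).round(3).tolist() if len(Q) else '')
E
```

```text
s11 441 [0.44918074 0.34707909] [0.44950864 0.34632049] 0.1006190614653793
397 [[0.707, 0.016, 0.061], [0.72, 0.068, 0.111], [0.739, 0.1, 0.196]]
t11 201 [0.44898344 0.34912155] [0.44922078 0.35011804] 0.09936829142128292
160 [[0.708, 0.012, 0.058], [0.723, 0.045, 0.105], [0.739, 0.105, 0.181]]
t10 207 [0.4487889 0.3493705] [0.44928161 0.34987342] 0.09909502001133438
176 [[0.706, 0.013, 0.058], [0.72, 0.047, 0.102], [0.739, 0.106, 0.181]]
```

step_arm(delta_pos=[[0, 0, -1.5], [0, 0, -3.5], [0, 0, -4], [0, 0, -4], [0, 0, -3.5]], turn=[0, 0, 0, 0, 0])

```text
time_s: 13.73
eef_pos: [0.48, -0.328, 0.1863]
ee_rot: [[-0.976, -0.217, -0.0], [-0.217, 0.976, -0.0], [0.0, -0.0, -1.0]]
wrist_force: [1.3, -0.5, -1.3]
opening: 0.225
grasp_force: 39.9
```

step_arm(delta_pos=[[0, 0, -0.5], [0, 0, 0]], turn=[0, 0])

```text
time_s: 13.9
eef_pos: [0.4814, -0.3292, 0.1922]
ee_rot: [[-0.976, -0.217, 0.004], [-0.217, 0.976, -0.005], [-0.003, -0.005, -1.0]]
wrist_force: [0.2, 0.6, -1.3]
opening: 0.229
grasp_force: 39.9
```

step_arm(delta_pos=[[-0.3, 2.0, 0], [-0.6, 3.6, 0], [-0.65, 3.8, 0], [-0.65, 3.8, 0], [-0.65, 3.8, 0]], turn=[0, 0, 0, 0, 0])

```text
time_s: 14.32
eef_pos: [0.4689, -0.1535, 0.187]
ee_rot: [[-0.976, -0.216, -0.005], [-0.216, 0.976, 0.003], [0.004, 0.004, -1.0]]
wrist_force: [1.2, 0.5, 0.2]
opening: 0.223
grasp_force: 39.9
```

step_arm(delta_pos=[[-0.65, 3.8, 0], [-0.65, 3.8, 0], [-0.65, 3.8, 0], [-0.65, 3.8, 0], [-0.65, 3.8, 0]], turn=[0, 0, 0, 0, 0])

```text
time_s: 14.73
eef_pos: [0.4593, 0.0386, 0.1873]
ee_rot: [[-0.976, -0.216, -0.005], [-0.216, 0.976, 0.001], [0.005, 0.002, -1.0]]
wrist_force: [0.0, -0.5, -1.7]
opening: 0.231
grasp_force: 39.9
```

step_arm(delta_pos=[[-0.65, 3.8, 0], [-0.65, 3.8, 0], [-0.65, 3.8, 0], [-0.65, 3.8, 0], [-0.65, 3.8, 0]], turn=[0, 0, 0, 0, 0])

```text
time_s: 15.15
eef_pos: [0.4498, 0.2305, 0.1871]
ee_rot: [[-0.976, -0.217, -0.005], [-0.217, 0.976, -0.002], [0.006, -0.0, -1.0]]
wrist_force: [1.0, 0.2, -0.9]
opening: 0.228
grasp_force: 39.9
```

step_arm(delta_pos=[[-0.65, 3.8, 0], [-0.65, 3.2, 0], [-0.5, 1.2, 0], [0, 0, 0], [0, 0, 0]], turn=[0, 0, 0, 0, 0])

```text
time_s: 15.57
eef_pos: [0.4506, 0.3125, 0.1875]
ee_rot: [[-0.976, -0.219, -0.004], [-0.219, 0.976, -0.003], [0.004, -0.002, -1.0]]
wrist_force: [0.7, -0.8, -0.3]
opening: 0.226
grasp_force: 39.9
```

```bash
python3 - <<'E'
from h import *
snap('side','s12');snap('wrist','w12')
o=arm.get_obs();R=o['ee_rot'];p=o['eef_pos'];d=np.array([.449,.3485])-p[:2];print(p,R[:,:2].T[:,:2]@d*100)
for f in('s12','w12'):
    im,W=load(f);Z=W[...,2]
    for lo,hi,n in((.165,.195,'lid'),(.094,.106,'rim')):
        m=(np.hypot(W[...,0]-.449,W[...,1]-.349)<.095)&(Z>lo)&(Z<hi);P=W[m]
        if len(P)>20: print(f,n,len(P),P.min(0).round(4),P.max(0).round(4),cv2.minEnclosingCircle(P[:,:2].astype(np.float32)),np.median(P[:,2]))
E
```

```text
[0.45102245 0.3114036  0.18827098] [-0.60395384  3.66572224]
s12 lid 1785 [0.3712 0.2567 0.1663] [0.5342 0.3928 0.1946] ((0.45274853706359863, 0.31324321031570435), 0.08161581307649612) 0.18428752317808883
s12 rim 231 [0.3751 0.3201 0.0943] [0.5236 0.4209 0.105 ] ((0.4492199718952179, 0.34936872124671936), 0.07444752752780914) 0.10062971380404177
w12 lid 23793 [0.3693 0.2541 0.1701] [0.518  0.3915 0.195 ] ((0.4435539245605469, 0.316331148147583), 0.0756801962852478) 0.1845357737498106
w12 rim 338 [0.3731 0.3532 0.0961] [0.4113 0.4124 0.1025] ((0.3921695351600647, 0.38279256224632263), 0.03529990836977959) 0.10066887755384385
```

step_arm(delta_pos=[[-0.3, 1.8, 0], [-0.26, 1.8, 1], [0, 0, 2.5], [0, 0, 1.3], [0, 0, 0]], turn=[0, 0, 0, 0, 0])

```text
time_s: 16.08
eef_pos: [0.4475, 0.3466, 0.1386]
ee_rot: [[-0.977, -0.215, -0.007], [-0.215, 0.977, -0.004], [0.008, -0.002, -1.0]]
wrist_force: [0.3, -0.2, -2.4]
opening: 0.229
grasp_force: 39.9
```

step_arm(delta_pos=[[0, 0, 0], [0, 0, 0]], turn=[0, 0])

```text
time_s: 16.25
eef_pos: [0.4504, 0.3486, 0.1423]
ee_rot: [[-0.977, -0.215, 0.001], [-0.215, 0.977, 0.0], [-0.001, 0.0, -1.0]]
wrist_force: [0.7, -0.5, -1.1]
opening: 0.228
grasp_force: 39.9
```

```bash
python3 - <<'E'
from h import *
snap('side','s13');snap('wrist','w13')
o=arm.get_obs();print(o['eef_pos'],o['wrist_force'])
for f in('s13','w13'):
    im,W=load(f);Z=W[...,2]
    for lo,hi,n in((.122,.140,'lid'),(.094,.106,'rim')):
        m=(np.hypot(W[...,0]-.449,W[...,1]-.349)<.1)&(Z>lo)&(Z<hi);P=W[m]
        if len(P)>20: print(f,n,len(P),P.min(0).round(4),P.max(0).round(4),cv2.minEnclosingCircle(P[:,:2].astype(np.float32)),np.median(P[:,2]))
a=cv2.imread('pics/s13.png')[280:420,180:367];b=cv2.imread('pics/w13.png')[60:340,100:473]
cv2.imwrite('pics/c13.png',np.hstack([cv2.resize(a,(400,300)),cv2.resize(b,(400,300))]))
E
```

```text
[0.45060889 0.34913527 0.14281539] [-0.23706921 -0.31769874 -0.93298533]
s13 lid 1368 [0.3717 0.2712 0.1224] [0.534  0.4287 0.14  ] ((0.45307984948158264, 0.3469002842903137), 0.08244996517896652) 0.13848110235277855
w13 lid 26936 [0.3692 0.2675 0.123 ] [0.5181 0.4285 0.14  ] ((0.4487268924713135, 0.3481207489967346), 0.08150166273117065) 0.1390777299472954
```

View pics/c13.png

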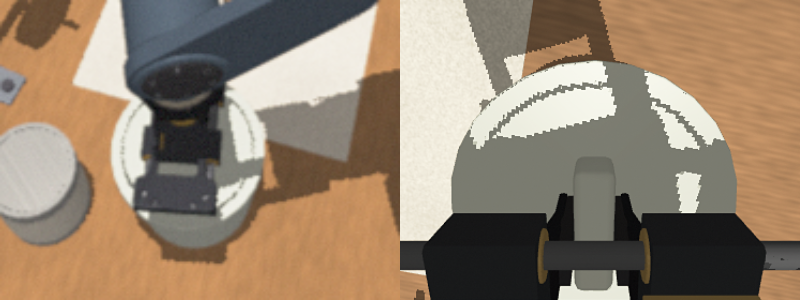

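The lid is over the tub at (crop 190,150) and about 2 mm too far out in x. Correcting that and lowering.

step_arm(delta_pos=[[0.2, 0.05, 0.8], [0, 0, 0.8], [0, 0, 0.7], [0, 0, 0.5], [0, 0, 0.3]], turn=[0, 0, 0, 0, 0])

```text
time_s: 16.77
eef_pos: [0.4468, 0.3492, 0.1094]
ee_rot: [[-0.976, -0.217, -0.002], [-0.217, 0.976, -0.001], [0.002, -0.0, -1.0]]
wrist_force: [0.5, 0.0, -1.0]
opening: 0.228
grasp_force: 39.9
```

step_arm(delta_pos=[[0, 0, 0.2], [0, 0, 0.1], [0, 0, 0], [0, 0, 0]], turn=[0, 0, 0, 0])

```text
time_s: 17.1
eef_pos: [0.4469, 0.3493, 0.1085]
ee_rot: [[-0.976, -0.217, -0.001], [-0.217, 0.976, -0.001], [0.001, -0.0, -1.0]]
wrist_force: [-2.7, -2.1, 6.7]
opening: 0.225
grasp_force: 39.9
```

It touches down at TCP 0.1085, against 0.1083 expected for a seated lid. Releasing and checking.

step_arm(delta_pos=[[0, 0, 0], [0, 0, 0], [0, 0, 0], [0, 0, 0], [0, 0, 0]], turn=[0, 0, 0, 0, 0], fingers=0.3)

```text
time_s: 17.52
eef_pos: [0.4476, 0.3496, 0.1075]
ee_rot: [[-0.976, -0.217, 0.0], [-0.217, 0.976, 0.0], [-0.0, 0.0, -1.0]]
wrist_force: [0.9, -0.6, 0.0]
opening: 0.52
grasp_force: 0.0
```

step_arm(delta_pos=[[0, 0, 0], [0, 0, -1], [0, 0, -3], [0, 0, -3], [0, 0, -3]], turn=[0, 0, 0, 0, 0])

```text
time_s: 17.93
eef_pos: [0.4472, 0.3494, 0.2091]
ee_rot: [[-0.976, -0.217, -0.001], [-0.217, 0.976, -0.0], [0.001, -0.0, -1.0]]
wrist_force: [1.0, 0.2, 0.3]
opening: 0.694
grasp_force: 0.0
```

step_arm(delta_pos=[[3, 0, -3], [3, 0, -2], [3, 0, 0], [0, 0, 0], [0, 0, 0]], turn=[0, 0, 0, 0, 0])

```text
time_s: 18.35
eef_pos: [0.3587, 0.3299, 0.2583]
ee_rot: [[-0.976, -0.218, 0.001], [-0.218, 0.976, 0.001], [-0.001, 0.0, -1.0]]
wrist_force: [0.1, 1.2, 0.8]
opening: 0.698
grasp_force: 0.0
```

```bash
python3 - <<'E'
from h import *
snap('side','s14');snap('wrist','w14');snap('top','t14')
for f in('s14','w14','t14'):
    im,W=load(f);Z=W[...,2]
    m=(np.hypot(W[...,0]-.449,W[...,1]-.349)<.082)&(Z>.095)&(Z<.112);P=W[m]
    if len(P)>200:
        A=np.c_[P[:,:2]-P[:,:2].mean(0),np.ones(len(P))];s=np.linalg.lstsq(A,P[:,2],rcond=None)[0]
        print(f,len(P),'z',s[2].round(4),'tilt deg',np.degrees(s[:2]).round(2),cv2.minEnclosingCircle(P[:,:2].astype(np.float32)))
a=cv2.imread('pics/s14.png')[140:420,120:400]
cv2.imwrite('pics/c14.png',cv2.resize(a,(600,600),interpolation=cv2.INTER_CUBIC))
E
```

```text
s14 3209 z 0.1054 tilt deg [ 0.14 -0.24] ((0.4494819939136505, 0.34838443994522095), 0.08150535821914673)
w14 8179 z 0.1051 tilt deg [-0.06 -0.01] ((0.448371022939682, 0.3487558960914612), 0.08160331100225449)
t14 718 z 0.1046 tilt deg [-0.48 -0.13] ((0.4589279592037201, 0.34237295389175415), 0.0806615948677063)
```

View pics/c14.png

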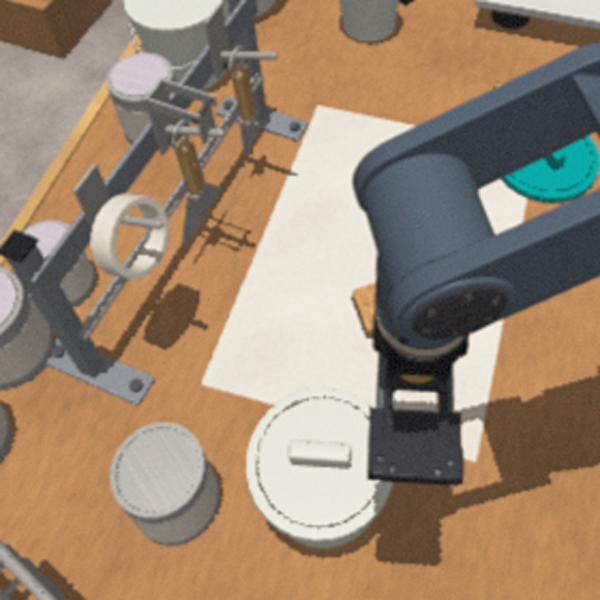

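The lid sits level on the tub, with its top at about 0.105 m and tilt within measuring error. The knife hangs freely behind the shut flap, and the gripper touches nothing.

```bash
python3 -c "
from bench import arm
print(arm.job_done())"
```

```text
the job is handed in; nothing more can be done
None
```

The wide filling knife hangs freely on the flap peg behind the shut flap, the white lid sits level on the tub, the other things were left alone, and the job was handed in at about 18.5 s.

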